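# Build a two-tier kiln load in a glass studio

### The job

Build up the two-tier kiln load on the flat kiln slab: stand the round post on the round pad and the square post on the square pad, and set the slumping mould upright on the slab midway between them. Then lay the long flat bridge shelf level across both posts, centred and in line with the slab so that it roofs the mould, and set the green glass disc flat on the middle of the bridge. Leave the small frit jar and the steel bowl where they stand, and let go of everything.

Things in the scene. Friction and masses are not known exactly. Their poses are not given: they have to be found in the camera images.
- slab: Pale flat kiln slab fixed on the bench, 120 (its x) x 280 (its y, the long way) x 15 mm thick. Origin: centre of its underside, at bench level; its top is 15 mm above. The two pads lie on it, each 85 mm from the slab's centre along its long y axis, one at either end (which end has which pad varies); the slab's centre is thus midway between the pads. Its yaw varies a little.
- pad_round: Round dark grey pad fixed on top of the slab, 54 mm across, 4 mm thick. Origin: centre of its underside, so its top is 4 mm above its origin and 19 mm above the bench.
- pad_square: Square dark grey pad fixed on top of the slab, 52 x 52 mm, 4 mm thick. Origin: centre of its underside, so its top is 4 mm above its origin and 19 mm above the bench.
- post_round: Loose round buff ceramic kiln post standing upright, 36 mm diameter, 65 mm tall, a dark spot in its top; about 130 g. Origin: centre of its underside, z up.
- post_square: Loose square buff ceramic kiln post standing upright, 34 x 34 mm, 65 mm tall (as tall as the round one), a dark spot in its top; about 150 g. Origin: centre of its underside, x and y square to its side faces, z up.
- mould: Loose slumping mould: a squat terracotta cylinder, 60 mm diameter, straight sides 36 mm tall, with a low domed green glass blank fixed on its top (42.5 mm tall in all); about 190 g. Origin: centre of its underside, z up.
- bridge: Loose bridge shelf: a pale flat ceramic bar lying on the bench in front of the slab, 50 (its x) x 210 (its y, the long way) x 12 mm thick; about 280 g. Origin: centre of its underside, z up.
- disc: Loose thick disc of green glass lying flat on the bench, 46 mm diameter, 14 mm thick, rounded rims; about 60 g. Origin: centre of its underside, z up.
- jar: Small glass frit jar with a steel lid, 56 mm diameter, 70 mm tall, loose; not part of the job, to be left where it stands. Origin: centre of its underside.
- bowl: Small open steel bowl, 68 mm across the rim, 32 mm tall, loose; not part of the job, to be left where it stands. Origin: centre of its underside.
Not all that is in view belongs to the job. There is more than one size of the mould; the job needs the middle-sized.

How it is judged (in metres and radians):
At the end, for the whole second after the job is handed in: Posts upright on their pads within 12 mm; mould on the slab within 15 mm of its centre; bridge level on both posts (height within 4 mm), within 15 mm and 8 degrees of the slab's centre and long axis; disc flat on the bridge within 12 mm of its centre; tilts under 0.06 rad, all released and at rest (horizontal distance between post_round and pad_round below 0.012 m and z of post_round in the frame of pad_round between 0.001 and 0.007 m and horizontal distance between post_square and pad_square below 0.012 m and z of post_square in the frame of pad_square between 0.001 and 0.007 m and horizontal distance between each of mould, bridge and slab below 0.015 m and z of mould in the frame of slab between 0.012 and 0.018 m and z of bridge in the frame of slab between 0.08 and 0.088 m and angle between the y axis of bridge and the y axis of slab, either way round below 0.14 rad and horizontal distance between disc and bridge below 0.012 m and z of disc in the frame of bridge between 0.009 and 0.015 m and angle between each of post_round, post_square, mould, bridge, disc's own z axis and vertical below 0.06 rad and linear speed of each of post_round, post_square, mould, bridge, disc below 0.02 m/s and angular speed of each of post_round, post_square, mould, bridge, disc below 0.2 rad/s); the robot touches nothing.
It fails at once if the frit jar is shifted by more than 30 mm or tipped (distance of jar from where it was at the start of the episode above 0.03 m or angle between jar's own z axis and vertical above 0.5 rad).
It fails at once if the steel bowl is shifted by more than 30 mm or tipped (distance of bowl from where it was at the start of the episode above 0.03 m or angle between bowl's own z axis and vertical above 0.5 rad).
It also fails if it takes over 128 s, if anything falls off the work surface, if the arm or the gripper's body presses on something with over 40 N, if the wrist force passes 120 N, or if a joint passes its speed limit or range.

### The arm

A 6-joint arm with a two-finger parallel gripper is mounted at the origin on the work surface. World frame = base frame: x ahead of the robot, y to its left, z up, the work surface at z = 0. Lengths are in mm, angles in degrees, forces in N, time in s.
With the tool pointing down it reaches from about 300 to 850 mm from the base axis. Payload 4.2 kg.
Tool frame: the origin (TCP) lies between the finger pads; the fingertips stand 11 mm ahead of it and the grasp point (between the pads) lies 8 mm behind it (env.tips_ahead is the distance from the TCP to the fingertips, in mm); z points along the fingers, y is the line along which they close (so a half turn about z gives the same grasp; the last joint's range is limited). The gripper opens to 91 mm and grips with 3 to 60 N. Pads are 32 mm wide; open, the fingers measure 118 mm over their backs; the gripper's body (76 mm by 178 mm) begins 60 mm behind the grasp point.
Start: joints at [71.333, 18.312, 89.639, -0, 72.044, -1.146], TCP at [173.109, 548.339, 224.976] pointing down, gripper open.
Joint ranges: [-177.97, 177.97], [-48.28, 115.42], [12.27, 149.76], [-77.06, 257.06], [2.81, 150.46], [-146.56, 146.56]. Speed limits (degrees/s): [147.25, 147.25, 180, 180, 180, 180].

### API

Orientations are given as [roll, pitch, yaw] about the fixed x, y, z axes, in that order (R = Rz(yaw) Ry(pitch) Rx(roll)).
In Python, from workcell import env, cams gives the robot as it stands.
- The arm moves only by the tool step_arm, never from a script. Its arguments are lists of equal length, an entry for each row: "linear": the shift along the tool's x, y, z in units of 30 cm (1.0 is 30 cm), a list of three; "turn": the turn about the tool's z in units of 360 degrees (1.0 is 360 degrees). In form: {"linear": [[tx, ty, tz], ...], "turn": [turn, ...]}. A call has 1 to 20 rows; each row is the pose to reach, as a shift and turn from the pose commanded when the call began, along the tool's axes at that moment, turning the shorter way round; what a row does not reach only later rows make up. A row lasts 1/8 s, in which the tool goes at most 62.5 mm and 10.7 degrees, less where a joint would pass 70% of its speed; a pose out of reach is approached as far as the arm can. A call with a number of a shift or a turn outside -1 to 1 is refused whole. A call with a gripper value outside its range is refused whole. "fingers" is the closure, from -1 (fully open) to 1 (shut), so that 0 is half open, set as the call begins (left out, the last holds). The fingers move at their own pace and stop on an object; "force" is the grip in N (left out, the last holds). Time passes only in rows, so rows that repeat a pose let the fingers close. It gives the time, the measured TCP pose, the force, the opening and the grip force at its end, in the units of the state.
- env.state(): the state, without advancing time (a new reading comes with each control period).
- cams.grab_frame(name): name is "side" or "top"; returns a dict with "color" (480x640x3 uint8, blue, green, red), "fx", "fy", "cx", "cy" (pixels), "extrinsics" (4x4, takes a point from camera to world coordinates). Camera axes: x right, y down, z forward; pixel columns grow to the right and rows downward; lengths in mm; the calibration is good to about 2 mm. A picture is of the moment at which its call begins. There is no depth.
- env.job_done(): hands the job in; it is judged then, once.
The state is a dict: "time_s": time; "qpos": joint angles; "qvel": joint speeds; "effort": joint torques, N m; "ee_pos": TCP position; "ee_rot": TCP orientation; "force": force on the tool from outside, world axes, zero at the start; "torque": the same for the moment, N m; "gripper_width": finger opening in mm; "gripper_force": force on a finger pad.
Only numpy, scipy, OpenCV 4.12 (cv2) and the standard library are available. Lean on these libraries where they do the work, as an engineer would, in place of code of your own. Each camera call takes 0.05 s, during which the arm holds its last target. There are 200 camera calls.

## Working session

There is one attempt and no reset: what is moved stays moved. The work goes in short steps, Python scripts to look and compute and a tool call to move; the robot and the scene stay as the last step left them, time stands still between calls to the robot, and variables do not carry over. Pictures are saved under pics/ and viewed, at most 14 in all, crops included, and the job is handed in when it is done.

Besides the shell and the picture viewer there is one more tool, called as name(argument=value, ...) on one line, values as JSON. step_arm: Moves the arm, as the interface text tells. Its arguments: {"type":"object","properties":{"linear":{"type":"array"},"turn":{"type":"array"},"fingers":{"type":"number"},"force":{"type":"number"}},"required":["linear","turn"]}

```bash
mkdir -p pics; python3 - <<'E'
from workcell import env,cams
import cv2
s=env.state();print({k:s[k] for k in("time_s","ee_pos","ee_rot","gripper_width")})
for n in("top","side"):
    f=cams.grab_frame(n);cv2.imwrite(f"pics/{n}0.png",f["color"]);print(n,f["fx"],f["fy"],f["cx"],f["cy"],f["extrinsics"].round(4).tolist() if hasattr(f["extrinsics"],"round") else f["extrinsics"])
E
```

```text
{'time_s': 0.0, 'ee_pos': array([172.96790508, 547.85143667, 224.14463523]), 'ee_rot': array([-1.79901066e+02, -1.09411875e-03,  1.62479269e+02]), 'gripper_width': 91.28069203851152}
top 493.0442076469371 493.0442076469371 318.7606261600696 241.37127619229648 [[-0.0013, -0.999, 0.0457, 412.2276], [-0.9997, 0.0002, -0.0252, 14.3275], [0.0252, -0.0457, -0.9986, 1058.6218], [0.0, 0.0, 0.0, 1.0]]
side 452.3218774814979 452.3218774814979 316.17962697008846 229.12836998215633 [[0.9609, -0.2109, 0.1794, 268.9251], [-0.2762, -0.6857, 0.6734, -660.6828], [-0.019, -0.6967, -0.7171, 739.1438], [0.0, 0.0, 0.0, 1.0]]
```

View pics/top0.png

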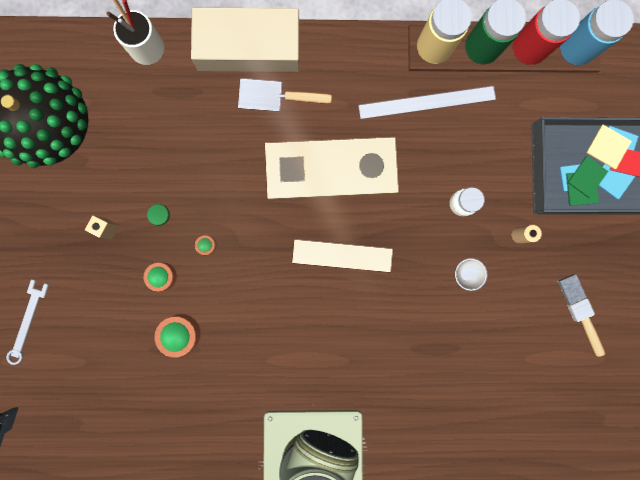

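View pics/side0.png

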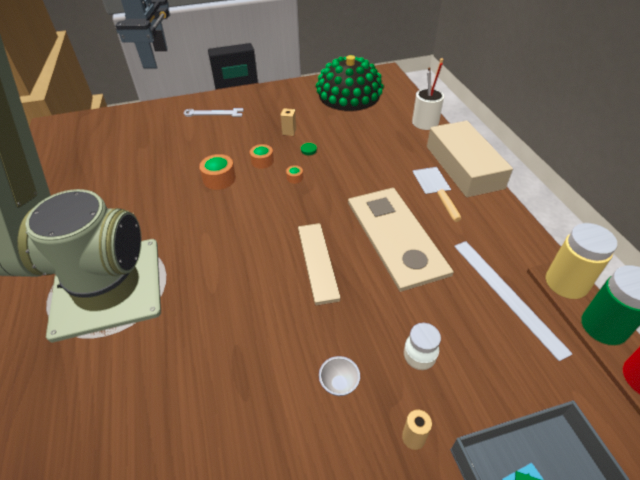

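The top view shows the square post (97,227), disc (158,215) and middle mould (158,277) at left. The slab is at (331,168) with the square pad on the left (292,169) and the round pad on the right (371,165). The bridge is at (342,256), round post (533,233), jar (466,201) and bowl (471,274). I'll enlarge these for closer readings.

```bash
cat > h.py <<'E'
import numpy as np, cv2
from workcell import env,cams
def px(f,u,v,z):
    E=np.array(f["extrinsics"]);d=E[:3,:3]@[(u-f["cx"])/f["fx"],(v-f["cy"])/f["fy"],1]
    return (E[:3,3]+d*(z-E[2,3])/d[2])[:2].round(1)
def crop(f,name,u0,v0,u1,v1,k):
    cv2.imwrite(f"pics/{name}.png",cv2.resize(f["color"][v0:v1,u0:u1],None,fx=k,fy=k,interpolation=cv2.INTER_CUBIC))
E
python3 - <<'E'
from h import *
f=cams.grab_frame("top")
crop(f,"c1",80,180,230,300,5);crop(f,"c2",255,130,405,280,4)
crop(f,"c3",440,180,560,300,5)
E
```

```text
(no output)
```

View pics/c1.png

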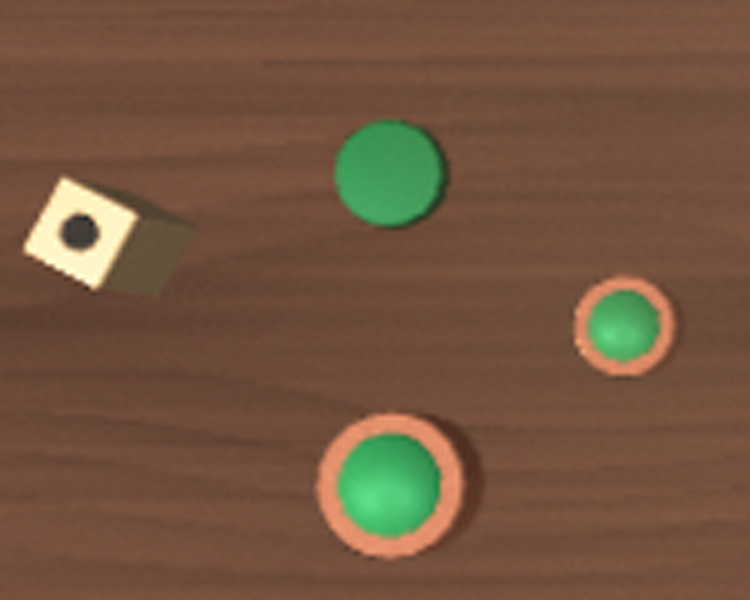

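View pics/c2.png

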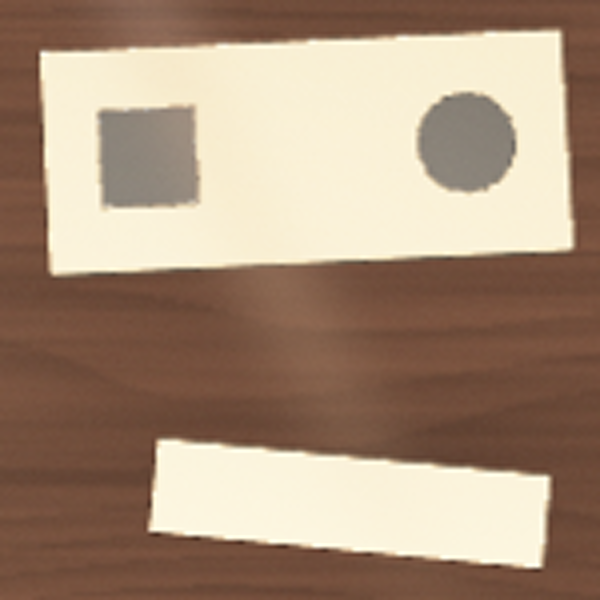

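View pics/c3.png

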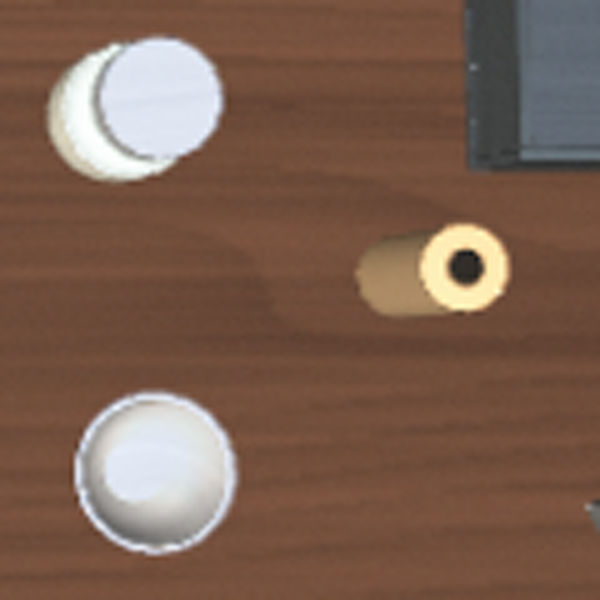

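Crop readings: square post top centre (81,232); disc (390,174) and middle mould (391,485) in c1. Slab corners (40,50) to (574,248), round pad (467,142) and bridge corners (157,438) to (543,570) in c2. Round post (465,268) in c3. Next I convert these to world positions.

```bash
cat >> h.py <<'E'
def mv(cmd,yaw,tgt,tyaw):
    "cmd/tgt TCP xyz; yaw deg -> linear, turn (tool pointing down)"
    c,s=np.cos(np.radians(yaw)),np.sin(np.radians(yaw))
    R=np.array([[c,s,0],[s,-c,0],[0,0,-1]])
    return (R.T@(np.array(tgt,float)-cmd)/300).round(4), round(-(((tyaw-yaw)+180)%360-180)/360,4)
E
python3 - <<'E'
from h import *
f=cams.grab_frame("top")
def P(c,z,u0,v0,k): return np.array([px(f,u0+(a+.5)/k-.5,v0+(b+.5)/k-.5,z) for a,b in c])
C1=(80,180,5);C2=(255,130,4);C3=(440,180,5)
def rect(n,c,z,C):
    p=P(c,z,*C);e=[np.degrees(np.arctan2(*(p[(i+1)%4]-p[i])[::-1])).round(1) for i in range(4)]
    print(n,p.mean(0).round(1),e,[np.linalg.norm(p[(i+1)%4]-p[i]).round(1) for i in range(4)])
rect("sqpost",[(63,178),(138,215),(98,291),(24,248)],65,C1)
rect("bridge",[(157,438),(551,477),(543,570),(149,532)],12,C2)
rect("slab",[(40,50),(562,30),(574,248),(50,274)],15,C2)
rect("sqpad",[(99,109),(194,106),(199,204),(103,209)],19,C2)
for n,c,z,C in[("rpad",(467,142),19,C2),("disc",(390,174),14,C1),("mould",(391,485),36,C1),("rpost",(465,268),65,C3),("jar",(161,98),70,C3),("bowl",(156,472),32,C3)]:
    print(n,P([c],z,*C)[0])
E
```

```text
sqpost [488.1 434.9] [np.float64(-116.3), np.float64(153.3), np.float64(59.8), np.float64(-27.9)] [np.float64(33.5), np.float64(34.0), np.float64(34.1), np.float64(31.7)]
bridge [429.6 -61.9] [np.float64(-95.7), np.float64(174.6), np.float64(84.4), np.float64(-4.8)] [np.float64(210.9), np.float64(49.7), np.float64(210.4), np.float64(50.1)]
slab [618.6 -39.4] [np.float64(-87.5), np.float64(-177.3), np.float64(93.0), np.float64(2.7)] [np.float64(279.9), np.float64(117.9), np.float64(279.8), np.float64(120.1)]
sqpad [613.9  45.1] [np.float64(-87.8), np.float64(-177.2), np.float64(93.2), np.float64(2.4)] [np.float64(50.4), np.float64(52.6), np.float64(50.9), np.float64(53.4)]
rpad [ 622.5 -124.3]
disc [517. 328.]
mould [386.7 319.2]
rpost [ 474.3 -447.5]
jar [ 543.2 -321.8]
bowl [ 390.7 -330.1]
```

```bash
python3 - <<'E'
from h import *
c=[173.1,548.3,225];y=162.5
for z in(120,60,16):print(mv(c,y,[386.7,319.2,z],y))
E
```

```text
(array([-0.9087, -0.5142,  0.35  ]), -0.0)
(array([-0.9087, -0.5142,  0.55  ]), -0.0)
(array([-0.9087, -0.5142,  0.6967]), -0.0)
```

step_arm(linear=[[-0.909,-0.514,0.35],[-0.909,-0.514,0.35],[-0.909,-0.514,0.35],[-0.909,-0.514,0.35],[-0.909,-0.514,0.35],[-0.909,-0.514,0.35],[-0.909,-0.514,0.35],[-0.909,-0.514,0.35],[-0.909,-0.514,0.35],[-0.909,-0.514,0.45],[-0.909,-0.514,0.55],[-0.909,-0.514,0.62],[-0.909,-0.514,0.66],[-0.909,-0.514,0.697],[-0.909,-0.514,0.697],[-0.909,-0.514,0.697]], turn=[0,0,0,0,0,0,0,0,0,0,0,0,0,0,0,0], fingers=-1, force=25)

```text
time_s: 2.2
ee_pos: [387.1, 319.6, 16.4]
ee_rot: [179.9, 0.0, 162.5]
force: [-1.0, -0.4, -0.1]
gripper_width: 91.1
gripper_force: 0.0
```

```bash
python3 - <<'E'
from h import *
c=[386.7,319.2,16];y=162.5
print(mv(c,y,[386.7,319.2,160],y))
for z in(160,60,31):print(mv(c,y,[618.4,-39.5,z],92.7))
E
```

```text
(array([ 0.  ,  0.  , -0.48]), -0.0)
(array([-1.0961, -0.9081, -0.48  ]), 0.1939)
(array([-1.0961, -0.9081, -0.1467]), 0.1939)
(array([-1.0961, -0.9081, -0.05  ]), 0.1939)
```

step_arm(linear=[[0,0,0],[0,0,0],[0,0,0],[0,0,0],[0,0,0],[0,0,0],[0,0,0],[0,0,0],[0,0,-0.1],[0,0,-0.25],[0,0,-0.4],[0,0,-0.48]], turn=[0,0,0,0,0,0,0,0,0,0,0,0], fingers=1, force=25)

```text
time_s: 3.7
ee_pos: [387.2, 319.7, 161.7]
ee_rot: [179.9, 0.1, 162.5]
force: [-0.7, -0.1, -2.0]
gripper_width: 59.5
gripper_force: 25.0
```

step_arm(linear=[[-0.15,-0.12,0],[-0.3,-0.25,0],[-0.45,-0.37,0],[-0.6,-0.5,0],[-0.75,-0.62,0],[-0.9,-0.75,0],[-0.9,-0.75,0],[-0.9,-0.75,0],[-0.9,-0.75,0],[-0.9,-0.75,0]], turn=[0.025,0.05,0.075,0.1,0.125,0.15,0.175,0.194,0.194,0.194])

```text
time_s: 4.95
ee_pos: [576.2, 23.6, 159.4]
ee_rot: [-180.0, -0.0, 92.8]
force: [0.6, -0.4, -2.1]
gripper_width: 59.6
gripper_force: 25.0
```

```bash
python3 - <<'E'
from h import *
s=env.state();print(s["ee_pos"],s["ee_rot"])
c=s["ee_pos"];y=92.66
for z in(160,60,32):print(mv(c,y,[618.4,-39.5,z],y))
E
```

```text
[576.19814234  23.57736763 159.37771312] [-1.79955252e+02 -1.04072202e-02  9.27549825e+01]
(array([-0.2166,  0.1308, -0.0021]), -0.0)
(array([-0.2166,  0.1308,  0.3313]), -0.0)
(array([-0.2166,  0.1308,  0.4246]), -0.0)
```

step_arm(linear=[[-0.11,0.065,0],[-0.217,0.131,0.05],[-0.217,0.131,0.2],[-0.217,0.131,0.3],[-0.217,0.131,0.37],[-0.217,0.131,0.41],[-0.217,0.131,0.42],[-0.217,0.131,0.427],[-0.217,0.131,0.427],[-0.217,0.131,0.427]], turn=[0,0,0,0,0,0,0,0,0,0])

```text
time_s: 6.2
ee_pos: [619.1, -39.9, 32.4]
ee_rot: [179.9, 0.0, 92.6]
force: [-0.0, -0.3, -1.6]
gripper_width: 59.5
gripper_force: 25.0
```

step_arm(linear=[[0,0,0],[0,0,0],[0,0,0],[0,0,0],[0,0,0],[0,0,-0.05],[0,0,-0.2],[0,0,-0.35],[0,0,-0.45],[0,0,-0.45]], turn=[0,0,0,0,0,0,0,0,0,0], fingers=-1)

```text
time_s: 7.45
ee_pos: [620.5, -40.0, 170.6]
ee_rot: [179.6, 0.1, 92.6]
force: [-0.4, 0.1, -0.1]
gripper_width: 90.9
gripper_force: 0.0
```

```bash
python3 - <<'E'
from h import *
s=env.state();print(s["ee_pos"],s["ee_rot"])
c=[618.4,-39.5,167];y=92.7
for yy in(61.8,151.8):print(mv(c,y,[300+188.1,434.9-300,160],yy))
for xy in([520,230],[488.1,434.9]):print(mv(c,y,[*xy,160],151.8))
E
```

```text
[620.51740951 -40.01922395 170.62647832] [1.79575490e+02 5.16662711e-02 9.26392094e+01]
(array([ 0.6011, -0.4065,  0.0233]), 0.0858)
(array([ 0.6011, -0.4065,  0.0233]), -0.1642)
(array([ 0.9128, -0.2853,  0.0233]), -0.1642)
(array([ 1.6   , -0.3594,  0.0233]), -0.1642)
```

```bash
python3 - <<'E'
from h import *
print(mv([618.4,-39.5,167],92.7,[545,200,167],62.2))
c=[545,200,167]
for z in (167,100,34):print(mv(c,62.2,[488.1,434.9,z],62.2))
c=[488.1,434.9,34]
print(mv(c,62.2,[545,200,160],92.7))
c=[545,200,160]
for z in (160,53.6):print(mv(c,92.7,[614.4,45.3,z],92.7))
E
```

```text
(array([ 0.809 , -0.2068,  0.    ]), 0.0847)
(array([ 0.6042, -0.533 ,  0.    ]), -0.0)
(array([ 0.6042, -0.533 ,  0.2233]), -0.0)
(array([ 0.6042, -0.533 ,  0.4433]), -0.0)
(array([-0.6042,  0.533 , -0.42  ]), -0.0847)
(array([-0.526 ,  0.2068,  0.    ]), -0.0)
(array([-0.526 ,  0.2068,  0.3547]), -0.0)
```

step_arm(linear=[[0.2,-0.05,0],[0.4,-0.1,0],[0.6,-0.15,0],[0.809,-0.207,0],[0.809,-0.207,0],[0.809,-0.207,0]], turn=[0.025,0.05,0.075,0.085,0.085,0.085])

```text
time_s: 8.2
ee_pos: [545.1, 199.4, 166.0]
ee_rot: [-180.0, 0.1, 62.1]
force: [-0.1, -0.7, -0.8]
gripper_width: 91.6
gripper_force: 0.0
```

step_arm(linear=[[0.15,-0.13,0],[0.3,-0.26,0],[0.45,-0.4,0],[0.604,-0.533,0],[0.604,-0.533,0],[0.604,-0.533,0.1],[0.604,-0.533,0.1],[0.604,-0.533,0.2],[0.604,-0.533,0.3],[0.604,-0.533,0.38],[0.604,-0.533,0.443],[0.604,-0.533,0.443],[0.604,-0.533,0.443]], turn=[0,0,0,0,0,0,0,0,0,0,0,0,0])

```text
time_s: 9.82
ee_pos: [490.5, 434.5, 35.3]
ee_rot: [180.0, -0.1, 62.0]
force: [0.9, 0.2, 0.9]
gripper_width: 91.4
gripper_force: 0.0
```

step_arm(linear=[[0,0,0],[0,0,0],[0,0,0],[0,0,0],[0,0,0],[0,0,0],[0,0,0],[0,0,0],[0,0,0],[0,0,-0.1],[0,0,-0.25],[0,0,-0.42],[-0.15,0.13,-0.42],[-0.3,0.26,-0.42],[-0.45,0.4,-0.42],[-0.604,0.533,-0.42],[-0.604,0.533,-0.42],[-0.604,0.533,-0.42],[-0.604,0.533,-0.42]], turn=[0,0,0,0,0,0,0,0,0,0,0,0,-0.02,-0.04,-0.06,-0.085,-0.085,-0.085,-0.085], fingers=1)

```text
time_s: 12.2
ee_pos: [545.3, 200.9, 159.7]
ee_rot: [-180.0, -0.0, 92.7]
force: [-0.2, 0.2, -1.3]
gripper_width: 33.9
gripper_force: 25.0
```

```bash
python3 - <<'E'
from h import *
s=env.state();print(s["ee_pos"],s["ee_rot"])
f=cams.grab_frame("side");crop(f,"s1",200,80,500,300,2.6)
E
```

```text
[545.252625   200.90436071 159.73434376] [-1.79993888e+02 -1.88648641e-02  9.27030217e+01]
```

View pics/s1.png

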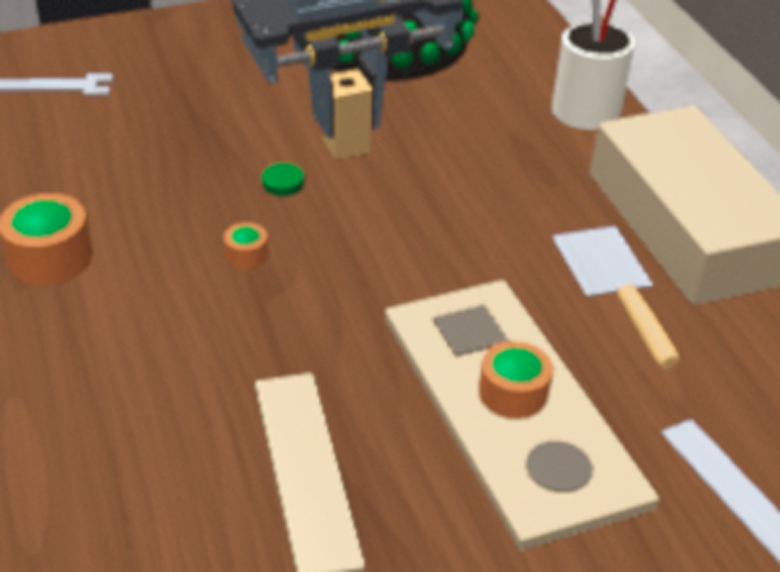

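The post is held upright at about (348,110), and the mould stands midway on the slab at (515,380). Next I place the square post.

step_arm(linear=[[-0.15,0.06,0],[-0.3,0.12,0],[-0.45,0.18,0],[-0.526,0.207,0],[-0.526,0.207,0],[-0.526,0.207,0.1],[-0.526,0.207,0.2],[-0.526,0.207,0.28],[-0.526,0.207,0.32],[-0.526,0.207,0.34],[-0.526,0.207,0.35],[-0.526,0.207,0.355],[-0.526,0.207,0.355],[-0.526,0.207,0.355]], turn=[0,0,0,0,0,0,0,0,0,0,0,0,0,0])

```text
time_s: 14.0
ee_pos: [615.1, 44.9, 53.8]
ee_rot: [180.0, -0.0, 92.6]
force: [0.5, -0.2, -2.0]
gripper_width: 33.9
gripper_force: 25.0
```

step_arm(linear=[[0,0,0],[0,0,0],[0,0,0],[0,0,0],[0,0,0],[0,0,0],[0,0,-0.05],[0,0,-0.2],[0,0,-0.35],[0,0,-0.35]], turn=[0,0,0,0,0,0,0,0,0,0], fingers=-1)

```text
time_s: 15.25
ee_pos: [617.6, 45.1, 163.9]
ee_rot: [179.4, -0.0, 92.6]
force: [0.8, -0.1, 0.1]
gripper_width: 91.3
gripper_force: 0.0
```

```bash
python3 - <<'E'
from h import *
s=env.state();print(s["ee_pos"],s["ee_rot"])
c=[614.4,45.3,158.5];m=[560,-200,158.5]
print(mv(c,92.7,m,92.7))
for z in (158.5,34):print(mv(m,92.7,[474.3,-447.5,z],92.7))
c=[474.3,-447.5,34]
print(mv(c,92.7,[560,-200,160],92.7))
c=[560,-200,160]
for z in (160,53.6):print(mv(c,92.7,[622.4,-124.4,z],92.7))
E
```

```text
[617.59137865  45.11370677 163.8613284 ] [ 1.79403158e+02 -1.29568092e-02  9.26387422e+01]
(array([-0.8082, -0.2196,  0.    ]), -0.0)
(array([-0.8106, -0.3242,  0.    ]), -0.0)
(array([-0.8106, -0.3242,  0.415 ]), -0.0)
(array([ 0.8106,  0.3242, -0.42  ]), -0.0)
(array([0.2419, 0.2196, 0.    ]), -0.0)
(array([0.2419, 0.2196, 0.3547]), -0.0)
```

step_arm(linear=[[-0.2,-0.055,0],[-0.4,-0.11,0],[-0.6,-0.165,0],[-0.808,-0.22,0],[-0.808,-0.22,0],[-0.808,-0.22,0]], turn=[0,0,0,0,0,0])

```text
time_s: 16.0
ee_pos: [559.7, -200.0, 158.0]
ee_rot: [-180.0, -0.1, 92.6]
force: [0.3, -0.1, -0.1]
gripper_width: 91.0
gripper_force: 0.0
```

step_arm(linear=[[-0.2,-0.08,0],[-0.4,-0.16,0],[-0.6,-0.24,0],[-0.811,-0.324,0],[-0.811,-0.324,0],[-0.811,-0.324,0],[-0.811,-0.324,0.1],[-0.811,-0.324,0.2],[-0.811,-0.324,0.3],[-0.811,-0.324,0.37],[-0.811,-0.324,0.415],[-0.811,-0.324,0.415],[-0.811,-0.324,0.415],[-0.811,-0.324,0.415]], turn=[0,0,0,0,0,0,0,0,0,0,0,0,0,0])

```text
time_s: 17.75
ee_pos: [474.7, -448.1, 34.9]
ee_rot: [179.9, 0.1, 92.6]
force: [0.4, 0.6, 0.1]
gripper_width: 91.0
gripper_force: 0.0
```

step_arm(linear=[[0,0,0],[0,0,0],[0,0,0],[0,0,0],[0,0,0],[0,0,0],[0,0,0],[0,0,0],[0,0,0],[0,0,-0.1],[0,0,-0.25],[0,0,-0.42],[0,0,-0.42],[0.2,0.08,-0.42],[0.4,0.16,-0.42],[0.6,0.24,-0.42],[0.811,0.324,-0.42],[0.811,0.324,-0.42],[0.811,0.324,-0.42]], turn=[0,0,0,0,0,0,0,0,0,0,0,0,0,0,0,0,0,0,0], fingers=1)

```text
time_s: 20.12
ee_pos: [559.7, -199.6, 158.8]
ee_rot: [-179.9, -0.0, 92.7]
force: [-0.5, -0.7, -1.3]
gripper_width: 35.5
gripper_force: 25.0
```

```bash
python3 - <<'E'
from h import *
s=env.state();print(s["ee_pos"],s["ee_rot"])
f=cams.grab_frame("side");crop(f,"s2",280,150,520,440,2)
E
```

```text
[ 559.65443426 -199.63772914  158.76645233] [-1.79887347e+02 -1.62555784e-02  9.27469543e+01]
```

View pics/s2.png

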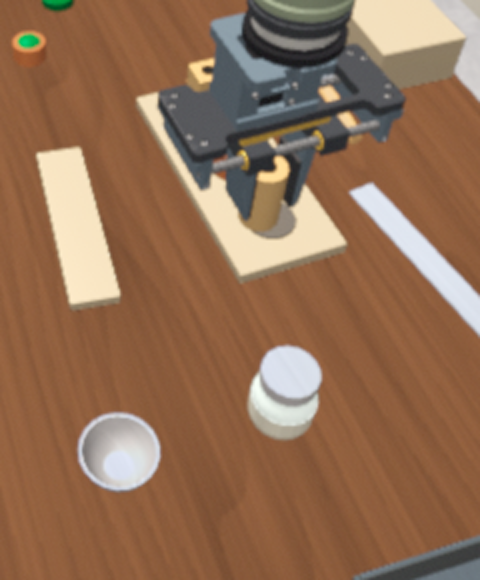

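The round post hangs upright at about (265,195) in the gripper. The jar (285,392) and bowl (120,452) are undisturbed. Placing it on the round pad.

step_arm(linear=[[0.12,0.11,0],[0.242,0.22,0],[0.242,0.22,0],[0.242,0.22,0.1],[0.242,0.22,0.2],[0.242,0.22,0.28],[0.242,0.22,0.32],[0.242,0.22,0.34],[0.242,0.22,0.35],[0.242,0.22,0.355],[0.242,0.22,0.355],[0.242,0.22,0.355]], turn=[0,0,0,0,0,0,0,0,0,0,0,0])

```text
time_s: 21.68
ee_pos: [622.9, -124.6, 53.8]
ee_rot: [180.0, 0.0, 92.7]
force: [-0.0, 0.0, -2.3]
gripper_width: 35.5
gripper_force: 25.0
```

step_arm(linear=[[0,0,0],[0,0,0],[0,0,0],[0,0,0],[0,0,0],[0,0,0],[0,0,-0.05],[0,0,-0.2],[0,0,-0.35],[0,0,-0.35]], turn=[0,0,0,0,0,0,0,0,0,0], fingers=-1)

```text
time_s: 22.92
ee_pos: [625.3, -125.2, 164.0]
ee_rot: [179.4, 0.1, 92.6]
force: [0.4, -0.4, -0.8]
gripper_width: 91.2
gripper_force: 0.0
```

```bash
python3 - <<'E'
from h import *
s=env.state();print(s["ee_pos"],s["ee_rot"])
c=[622.6,-124.3,158.5]
for z in (158.5,13):print(mv(c,92.7,[429.6,-61.9,z],84.5))
c=[429.6,-61.9,13]
for z in (163,97.5):print(mv(c,84.5,[618.4,-39.5,z],92.7))
E
```

```text
[ 625.33609091 -125.24022589  163.97908728] [1.79419586e+02 1.47249736e-01 9.26369523e+01]
(array([ 0.2381, -0.6328,  0.    ]), 0.0228)
(array([ 0.2381, -0.6328,  0.485 ]), 0.0228)
(array([ 0.1346,  0.6193, -0.5   ]), -0.0228)
(array([ 0.1346,  0.6193, -0.2817]), -0.0228)
```

step_arm(linear=[[0.08,-0.2,0],[0.16,-0.4,0],[0.238,-0.633,0],[0.238,-0.633,0],[0.238,-0.633,0],[0.238,-0.633,0.15],[0.238,-0.633,0.3],[0.238,-0.633,0.4],[0.238,-0.633,0.45],[0.238,-0.633,0.475],[0.238,-0.633,0.485],[0.238,-0.633,0.485],[0.238,-0.633,0.485]], turn=[0.01,0.02,0.023,0.023,0.023,0.023,0.023,0.023,0.023,0.023,0.023,0.023,0.023])

```text
time_s: 24.55
ee_pos: [430.3, -62.2, 13.4]
ee_rot: [179.9, 0.0, 84.4]
force: [-0.1, 0.6, 0.1]
gripper_width: 91.4
gripper_force: 0.0
```

step_arm(linear=[[0,0,0],[0,0,0],[0,0,0],[0,0,0],[0,0,0],[0,0,0],[0,0,0],[0,0,0],[0,0,-0.05],[0,0,-0.15],[0,0,-0.3],[0,0,-0.5],[0,0,-0.5],[0,0,-0.5]], turn=[0,0,0,0,0,0,0,0,0,0,0,0,0,0], fingers=1, force=40)

```text
time_s: 26.3
ee_pos: [428.4, -61.9, 161.6]
ee_rot: [-179.8, -0.0, 84.4]
force: [-1.2, 0.7, -3.9]
gripper_width: 50.0
gripper_force: 40.0
```

```bash
python3 - <<'E'
from h import *
s=env.state();print(s["ee_pos"],s["ee_rot"])
f=cams.grab_frame("side");crop(f,"s3",250,120,510,350,2.4)
E
```

```text
[428.3589316  -61.87562325 161.62033352] [-1.79846610e+02 -1.56627087e-02  8.43579623e+01]
```

View pics/s3.png

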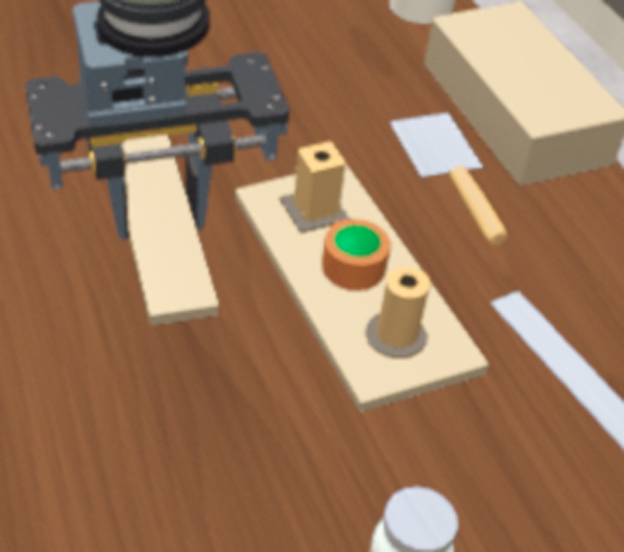

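Both posts stand centred on their pads at (320,180) and (403,310), with the mould between them. The bridge is held level at about (165,230). Laying it now.

step_arm(linear=[[0.045,0.2,0],[0.09,0.4,0],[0.12,0.55,0],[0.135,0.619,0],[0.135,0.619,0],[0.135,0.619,0],[0.135,0.619,0.08],[0.135,0.619,0.15],[0.135,0.619,0.19],[0.135,0.619,0.205],[0.135,0.619,0.213],[0.135,0.619,0.217],[0.135,0.619,0.217],[0.135,0.619,0.217]], turn=[-0.008,-0.016,-0.023,-0.023,-0.023,-0.023,-0.023,-0.023,-0.023,-0.023,-0.023,-0.023,-0.023,-0.023])

```text
time_s: 28.1
ee_pos: [618.6, -40.1, 98.1]
ee_rot: [180.0, 0.0, 92.6]
force: [0.2, -0.0, -3.4]
gripper_width: 49.8
gripper_force: 40.0
```

step_arm(linear=[[0,0,0],[0,0,0],[0,0,0],[0,0,0],[0,0,0],[0,0,0],[0,0,-0.03],[0,0,-0.1],[0,0,-0.2],[0,0,-0.3],[0,0,-0.3]], turn=[0,0,0,0,0,0,0,0,0,0,0], fingers=-1)

```text
time_s: 29.48
ee_pos: [620.1, -40.1, 191.0]
ee_rot: [179.6, 0.0, 92.6]
force: [0.5, 0.6, -0.1]
gripper_width: 91.2
gripper_force: 0.0
```

```bash
python3 - <<'E'
from h import *
s=env.state();print(s["ee_pos"],s["ee_rot"])
c=[618.4,-39.5,188]
m=[560,160,188]
print(mv(c,92.7,m,92.7))
for z in (188,13.5):print(mv(m,92.7,[517,328,z],92.7))
c=[517,328,13.5];m=[560,160,183]
print(mv(c,92.7,m,92.7))
E
```

```text
[620.08448221 -40.14687148 190.97777612] [1.79624836e+02 4.25935441e-02 9.26406006e+01]
(array([ 0.6734, -0.1631,  0.    ]), -0.0)
(array([ 0.5661, -0.1168,  0.    ]), -0.0)
(array([ 0.5661, -0.1168,  0.5817]), -0.0)
(array([-0.5661,  0.1168, -0.565 ]), -0.0)
```

step_arm(linear=[[0.2,-0.05,0],[0.4,-0.1,0],[0.55,-0.13,0],[0.673,-0.163,0],[0.673,-0.163,0],[0.673,-0.163,0]], turn=[0,0,0,0,0,0])

```text
time_s: 30.22
ee_pos: [560.0, 158.9, 187.0]
ee_rot: [-179.9, 0.0, 92.7]
force: [0.4, 0.1, -0.3]
gripper_width: 90.9
gripper_force: 0.0
```

step_arm(linear=[[0.2,-0.04,0],[0.4,-0.08,0],[0.566,-0.117,0],[0.566,-0.117,0],[0.566,-0.117,0.1],[0.566,-0.117,0.25],[0.566,-0.117,0.4],[0.566,-0.117,0.5],[0.566,-0.117,0.55],[0.566,-0.117,0.572],[0.566,-0.117,0.582],[0.566,-0.117,0.582],[0.566,-0.117,0.582]], turn=[0,0,0,0,0,0,0,0,0,0,0,0,0])

```text
time_s: 31.85
ee_pos: [517.9, 327.8, 14.0]
ee_rot: [179.9, -0.1, 92.6]
force: [-0.6, 0.2, -0.3]
gripper_width: 91.3
gripper_force: 0.0
```

step_arm(linear=[[0,0,0],[0,0,0],[0,0,0],[0,0,0],[0,0,0],[0,0,0],[0,0,0],[0,0,0],[0,0,-0.05],[0,0,-0.15],[0,0,-0.3],[0,0,-0.45],[0,0,-0.565],[-0.2,0.04,-0.565],[-0.4,0.08,-0.565],[-0.566,0.117,-0.565],[-0.566,0.117,-0.565],[-0.566,0.117,-0.565]], turn=[0,0,0,0,0,0,0,0,0,0,0,0,0,0,0,0,0,0], fingers=1, force=15)

```text
time_s: 34.1
ee_pos: [560.3, 159.6, 183.4]
ee_rot: [180.0, -0.0, 92.6]
force: [0.0, 0.1, -1.1]
gripper_width: 45.1
gripper_force: 15.0
```

```bash
python3 - <<'E'
from h import *
s=env.state();print(s["ee_pos"],s["ee_rot"])
f=cams.grab_frame("top");crop(f,"t4",190,100,420,260,3)
f=cams.grab_frame("side");crop(f,"s4",270,80,510,320,2.4)
c=[560,160,183]
for z in(183,110.2):print(mv(c,92.7,[618.4,-39.5,z],92.7))
E
```

```text
[560.28507404 159.6233931  183.38620055] [ 1.79956028e+02 -4.95573298e-02  9.25994481e+01]
(array([-0.6734,  0.1631,  0.    ]), -0.0)
(array([-0.6734,  0.1631,  0.2427]), -0.0)
```

View pics/t4.png

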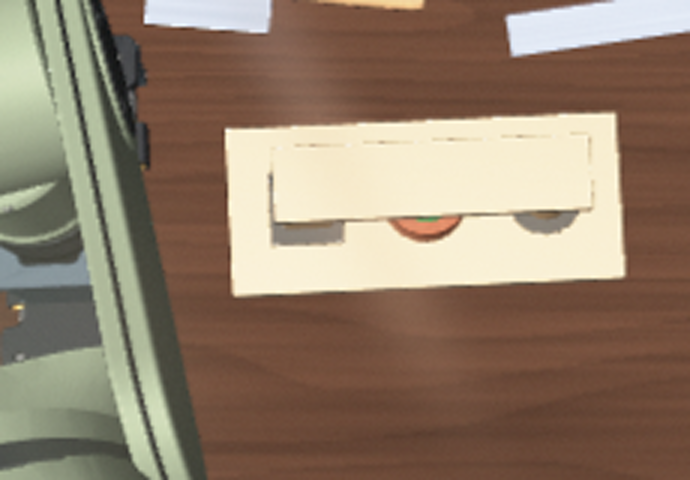

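View pics/s4.png

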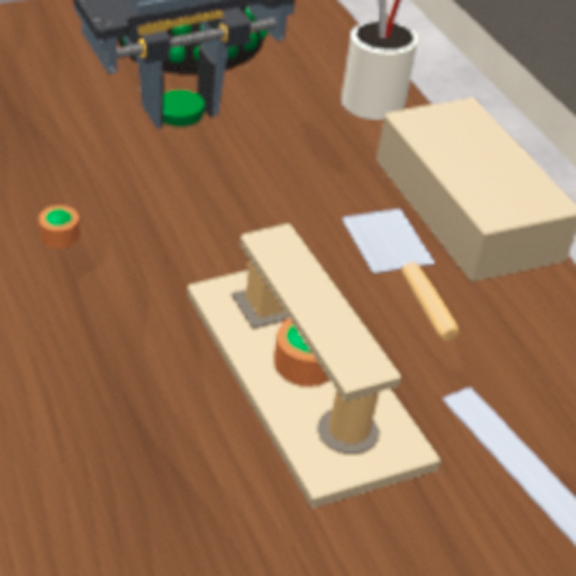

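The bridge lies level on both posts, with top corners (273,148), (591,134), (592,210), (276,223), and it roofs the mould. The disc is held flat at about (182,107). I'll get the bridge centre before placing the disc.

```bash
python3 - <<'E'
from h import *
f=cams.grab_frame("top")
p=np.array([px(f,190+(a+.5)/3-.5,100+(b+.5)/3-.5,96) for a,b in[(273,148),(591,134),(592,210),(276,223)]]);print(p,p.mean(0))
E
```

```text
[[ 638.3   64.8]
 [ 648.6 -144.7]
 [ 598.  -145. ]
 [ 588.7   62.7]] [618.4  -40.55]
```

step_arm(linear=[[-0.2,0.05,0],[-0.4,0.1,0],[-0.55,0.13,0],[-0.675,0.163,0],[-0.675,0.163,0],[-0.675,0.163,0],[-0.675,0.163,0.08],[-0.675,0.163,0.16],[-0.675,0.163,0.21],[-0.675,0.163,0.23],[-0.675,0.163,0.238],[-0.675,0.163,0.243],[-0.675,0.163,0.243],[-0.675,0.163,0.243]], turn=[0,0,0,0,0,0,0,0,0,0,0,0,0,0])

```text
time_s: 36.0
ee_pos: [618.7, -40.8, 110.2]
ee_rot: [180.0, 0.0, 92.6]
force: [-0.3, -0.7, -1.3]
gripper_width: 45.5
gripper_force: 15.0
```

step_arm(linear=[[0,0,0],[0,0,0],[0,0,0],[0,0,0],[0,0,0],[0,0,0],[0,0,-0.03],[0,0,-0.1],[0,0,-0.25],[0,0,-0.35],[0.2,0,-0.35],[0.4,0,-0.35],[0.6,0,-0.35],[0.8,0,-0.35],[0.9,0,-0.35],[0.9,0,-0.35]], turn=[0,0,0,0,0,0,0,0,0,0,0,0,0,0,0,0], fingers=-1)

```text
time_s: 38.0
ee_pos: [605.7, 231.3, 215.1]
ee_rot: [180.0, -0.0, 92.8]
force: [-0.3, -0.1, 0.7]
gripper_width: 91.0
gripper_force: 0.0
```

```bash
python3 - <<'E'
from h import *
a=cams.grab_frame("top");crop(a,"t5",250,110,410,220,4);b=cams.grab_frame("side");crop(b,"s5",330,160,480,310,4)
p=cv2.imread("pics/t5.png");q=cv2.imread("pics/s5.png");cv2.imwrite("pics/z5.png",cv2.resize(cv2.vconcat([p,cv2.resize(q[100:500],(640,400))]),None,fx=.7,fy=.7))
E
```

```text
(no output)
```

View pics/z5.png

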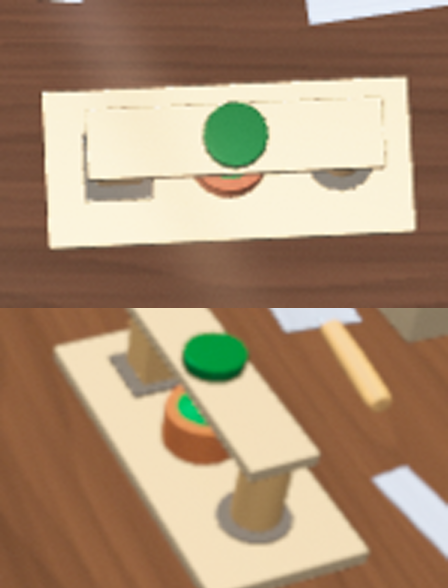

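The disc lies flat at (236,135), close to the bridge's centre (236,138), and the gripper is clear. Handing in.

```bash
python3 -c "
from workcell import env
print(env.job_done())"
```

```text
the job is handed in; nothing more can be done
None
```

The two-tier kiln load is built and handed in at about 38 s. The last pictures show everything in place and released, and I never touched the jar or bowl; the hand-in returned no verdict.

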